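# Clamp the chip and click the test contacts home

## Task

On the chip test fixture, first swing the clamp lever of the socket block fully down, so that the chip is clamped. Then push the sprung ratchet lever round by its upright handle, counting the clicks you feel, until it has gone over the fourth click and sits in the gap after it; do not go on over the fifth. The lever springs back if let go, so finish while holding it there, and leave the screwdriver, jar and spool where they are.

Things in the scene. Friction and masses are not known exactly. Their poses are not given: they have to be found in the camera images.
- fixture: chip test fixture: aluminium plate 190 (x) x 320 (y) x 12 mm, fixed to the bench. Origin: centre of its underside; -x is its front, towards the robot (yaw up to 0.35 either way). Black socket block 80 x 60 x 30 mm with the chip on top at x 20, y 60 mm. Nothing is higher than 65 mm but the ratchet handle and, while open, the clamp lever.
- clamp (a joint): clamp lever of the socket block, rad: 0 = shut, lying level towards the fixture's -x over the chip; grows as it opens upward; 1.5 = as good as upright. Stiff hinge: it stays where it is left (about 2 N at the bar moves it). Starts open at 0.9 to 1.3.
- clamp_bar (a point): grip point on the clamp lever's bar: round, steel, 10 mm thick, sticking out 50 mm to the fixture's +y from the free end of the lever's outer arm; point 20 mm from the bar's end. In the fixture's frame the hinge runs along y at x 55, z 52 mm; at joint value q this point is at x 55 - 85 cos q, y 129, z 52 + 85 sin q mm.
- ratchet: sprung lever: flat arm along its own -x, swinging level about an upright pivot (its origin, 38 mm up) at x 30, y -90 mm of the fixture. At rest the arm points to the fixture's -x turned 0.7 rad towards +y; the handle is pushed towards -y (anticlockwise from above), 1.4 rad at most. Push at the handle: 5 to 6 N from the spring; each tooth raises it to 8 to 11 N, then it falls to 2 to 4 N.
- handle (a point): middle of the ratchet lever's upright handle: a round black knob 14 mm thick standing from 48 to 100 mm above the bench, 95 mm from the pivot; this point is 74 mm above the bench. 25 mm and more are free round it.
- pawl (a point): where the lever's spring plunger meets the click ring: on the lever's arm, 50 mm from the pivot axis, 32 mm above the bench.
- ring: click ring under the lever: fixed brass disc, 87 mm diameter, round the pivot, with seven 6 mm round teeth on its rim 0.2 rad apart, one click each. Origin on the pivot axis, 27 mm up. Set differently each time: the first tooth comes 0.15 to 0.35 rad after the lever's rest. The gap between the fourth and fifth teeth lies along its own -x, these teeth 0.1 rad either side.
- screwdriver_grip (a point): bystander: a screwdriver 170 mm long lying behind the fixture (its +x side); point on its handle
- fluxjar: bystander: small amber jar, 44 mm diameter, 50 mm high, beside the fixture's -y end; origin under its centre
- spool: bystander: wire spool standing on its flange, 54 mm diameter, 41 mm high, beside the fixture's +y end; origin under its centre

How it is judged:
By the outcome, as a careful person would: the job done as asked, in the order asked, and still so for the second after the job is handed in, while the arm keeps its last pose, push and grip.
It also fails if it takes over 70 s, if anything falls off the work surface, if the arm or the gripper's body presses on something with over 40 N, if the wrist force passes 120 N, or if a joint passes its speed limit or range.

## Robot

A 6-joint arm with a two-finger parallel gripper is mounted at the origin on the work surface. World frame = base frame: x ahead of the robot, y to its left, z up, the work surface at z = 0. Lengths are in m, angles in rad, forces in N, time in s.
With the tool pointing down it reaches from about 0.425 to 0.925 m from the base axis. Payload 12.5 kg.
Tool frame: the origin (TCP) lies midway between the tips of the shut fingers; the grasp point (between the pads) lies 19 mm behind it (grip_point_offset is the distance from the TCP to the grasp point, in m); z points along the fingers, y is the line along which they close (so a half turn about z gives the same grasp; the last joint's range is limited). The gripper opens to 85 mm and grips with 20 to 120 N. Pads are 22 mm wide; open, the fingers measure 114 mm over their backs; the gripper's body (76 mm by 85 mm) begins 54 mm behind the grasp point. The pads swing forward as they close: fully open they stand 13 mm farther back than shut.
Start: joints at [1.115, 0.491, 1.559, -0, 1.092, -0.106], TCP at [0.214, 0.587, 0.231] pointing down, gripper open.
Joint ranges: [-3.1, 3.1], [-0.84, 2.19], [0.05, 2.79], [-1.13, 4.28], [0.06, 2.93], [-2.69, 2.69]. Speed limits (rad/s): [2.22, 2.22, 2.79, 3.14, 3.14, 3.14].

## Interface

Orientations are given as a unit quaternion [x, y, z, w].
In Python, from bench import * gives the robot as it stands. The module is installed in compiled form; this text tells all that it offers.
- The arm moves only by the tool send_rows, never from a script. Its argument "steps" is a list of rows, each a list of 2 entries, a list of its own where there are three numbers: the shift along the tool's x, y, z as a fraction of full scale, then the turn, a rotation vector about the tool's x, y, z as a fraction of full scale. A call has 1 to 12 rows; each row is the pose to reach, as a shift and turn from the pose commanded when the call began, along the tool's axes at that moment; what a row does not reach only later rows make up. Full scale, the value 1, is 150 mm for a shift and 120 degrees for a turn. A row lasts 1/8 s, in which the tool goes at most 62.5 mm and 10.7 degrees, less where a joint would pass 70% of its speed; a pose out of reach is approached as far as the arm can. A call with a number of a shift or a turn outside -1 to 1 is refused whole. A call with a gripper value outside its range is refused whole. "hand" is the opening, from 0 (shut) to 1 (fully open), set as the call begins (left out, the last holds). The fingers move at their own pace and stop on an object; "grip_force" is the grip in N (left out, the last holds). Time passes only in rows, so rows that repeat a pose let the fingers close. It gives the time, the measured TCP pose, the force, the opening and the grip force at its end, in the units of the state.
- state(): the state, without advancing time (a new reading comes with each control period).
- read_camera(name): name is "side" or "top"; returns the picture (384x512x3 uint8, red, green, blue); there is no depth.
- camera_params(name): a dict with "camera_matrix" (3x3 intrinsics, pixels), "world_from_camera" (4x4, takes a point from camera to world coordinates). Camera axes: x right, y up, looking along -z (the intrinsics and any distortion apply to the point x, -y, -z); pixel columns grow to the right and rows downward; lengths in m; the calibration is good to about 2 mm. A picture is of the moment at which its call begins. camera_params takes no time and is no camera call.
- job_done(): hands the job in; it is judged then, once.
The state is a dict: "clock": time; "qpos": joint angles; "qvel": joint speeds; "joint_efforts": joint torques, N m; "tcp_pos": TCP position; "tool_rot": TCP orientation; "wrist_force": force on the tool from outside, world axes, zero at the start; "ft_torque": the same for the moment, N m; "width": finger opening in m; "grip_force": force on a finger pad.
Only numpy, scipy, OpenCV 4.12 (cv2) and the standard library are available. Lean on these libraries where they do the work, as an engineer would, in place of code of your own. Each camera call takes 0.05 s, during which the arm holds its last target. There are 200 camera calls.

## Working session

There is one attempt and no reset: what is moved stays moved. The work goes in short steps, Python scripts to look and compute and a tool call to move; the robot and the scene stay as the last step left them, time stands still between calls to the robot, and variables do not carry over. Pictures are saved under pics/ and viewed, at most 10 in all, crops included, and the job is handed in when it is done.

Besides the shell and the picture viewer there is one more tool, called after "Request:" as name(argument=value, ...) on one line, values as JSON. send_rows: Moves the arm, as the interface text tells. Shift numbers are shares of 150 mm and turn numbers shares of 120 degrees, none past 1 either way. Its arguments: {"type":"object","properties":{"steps":{"type":"array"},"hand":{"type":"number"},"grip_force":{"type":"number"}},"required":["steps"]}

```bash
mkdir -p pics; python3 - <<'E'
from bench import *
import cv2
for n in("side","top"):
    cv2.imwrite(f"pics/{n}0.png",cv2.resize(read_camera(n),(800,600),interpolation=cv2.INTER_CUBIC)[:,:,::-1])
    p=camera_params(n);print(n,p)
print(state())
E
```

```text
side {'camera_matrix': array([[439.23562838,   0.        , 250.3262248 ],
       [  0.        , 439.23562838, 188.66032542],
       [  0.        ,   0.        ,   1.        ]]), 'world_from_camera': array([[-0.65894132,  0.54262539, -0.52091652,  0.18620941],
       [-0.75213898, -0.48372073,  0.44755022,  0.44952159],
       [-0.00912601,  0.68671096,  0.72687329,  0.71523918],
       [ 0.        ,  0.        ,  0.        ,  1.        ]])}
top {'camera_matrix': array([[417.81022459,   0.        , 259.90240861],
       [  0.        , 417.81022459, 189.83528802],
       [  0.        ,   0.        ,   1.        ]]), 'world_from_camera': array([[ 1.54512773e-02,  9.84122857e-01, -1.76814765e-01,
         4.78784594e-01],
       [-9.99875466e-01,  1.57755875e-02,  4.28489013e-04,
         6.10813330e-02],
       [ 3.21104262e-03,  1.76786125e-01,  9.84244053e-01,
         9.91072692e-01],
       [ 0.00000000e+00,  0.00000000e+00,  0.00000000e+00,
         1.00000000e+00]])}
{'clock': 0.1, 'qpos': array([ 1.11542738e+00,  4.91521732e-01,  1.55940918e+00,  1.32131349e-05,
        1.09170348e+00, -1.05562489e-01]), 'qvel': array([ 0.00010511, -0.00348037, -0.0014365 ,  0.00021067,  0.00163026,
        0.00066045]), 'joint_efforts': array([ 2.59957524e-03, -6.19451737e+01, -2.62028593e+01, -1.20958612e-04,
        2.91971701e-03,  5.22815139e-05]), 'tcp_pos': array([0.21405929, 0.58697838, 0.23076511]), 'tool_rot': array([ 1.74015823e-01,  9.84742719e-01, -4.98896612e-04, -1.49810968e-04]), 'wrist_force': array([-0.91391923, -0.1125143 , -0.32968954]), 'ft_torque': array([-0.00848629, -0.01092991, -0.00379917]), 'grip_force': 0.0, 'width': 0.08555697320299807}
```

View pics/side0.png

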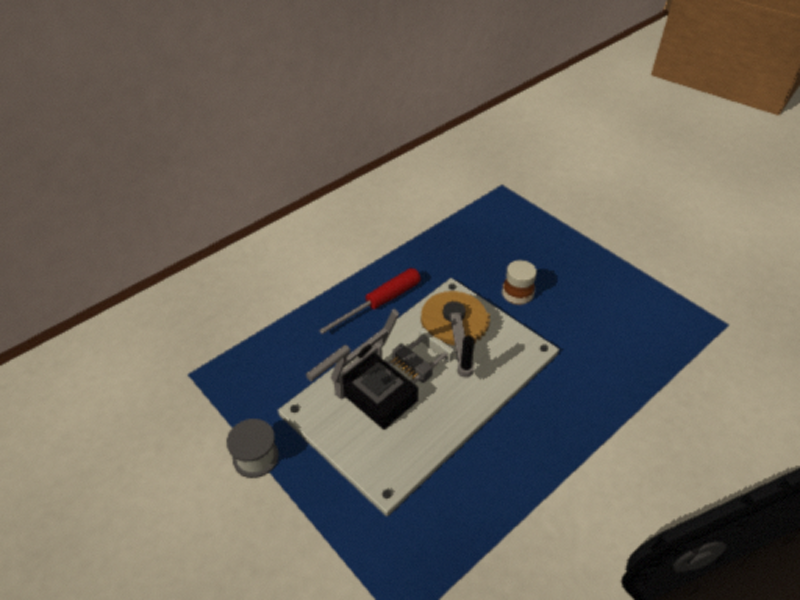

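View pics/top0.png

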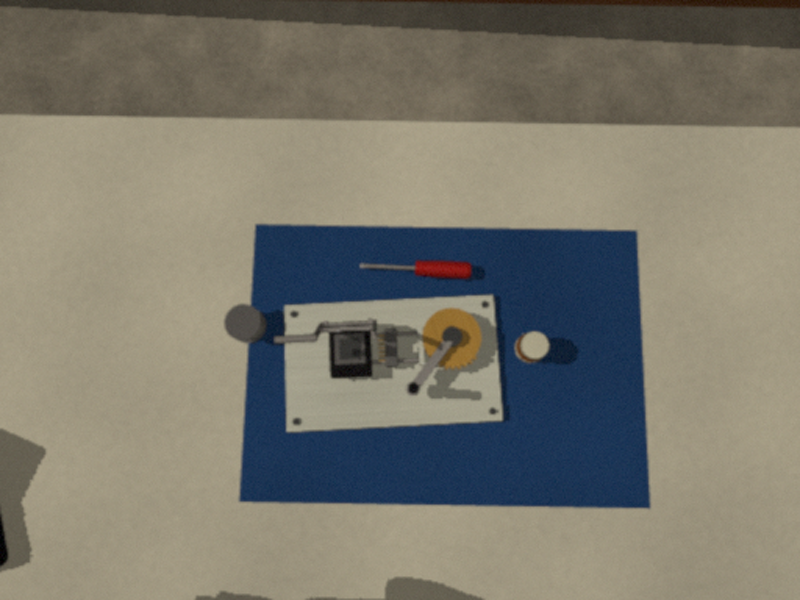

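The side view shows the plate with corners near (452,279), (558,350), (387,515) and (279,411). In the top view they are near (284,305), (494,295), (503,421) and (286,432), with the handle top at (413,388), the pivot at (453,337) and the bar end at (275,340). I'll enlarge this area.

```bash
python3 - <<'E'
from bench import *
import cv2
im=read_camera("top");c=im[180:285,150:330]  # 180x105
cv2.imwrite("pics/topc.png",cv2.resize(c,(800,467),interpolation=cv2.INTER_CUBIC)[:,:,::-1])
im=read_camera("side");c=im[170:335,170:365]
cv2.imwrite("pics/sidec.png",cv2.resize(c,(709,600),interpolation=cv2.INTER_CUBIC)[:,:,::-1])
E
```

```text
(no output)
```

View pics/topc.png

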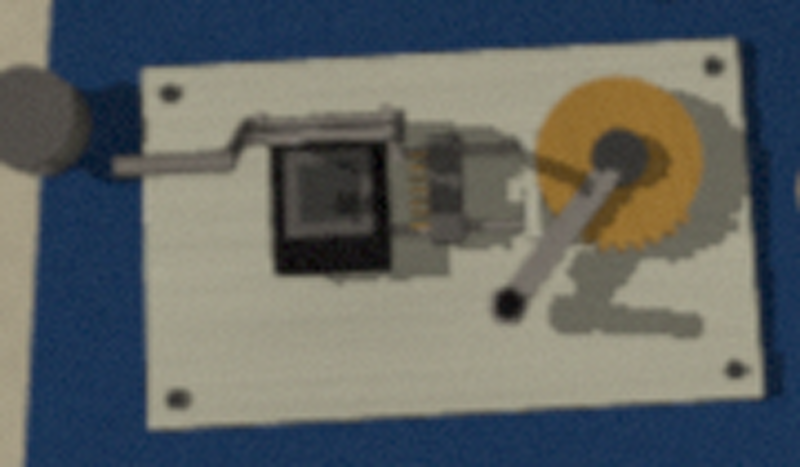

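View pics/sidec.png

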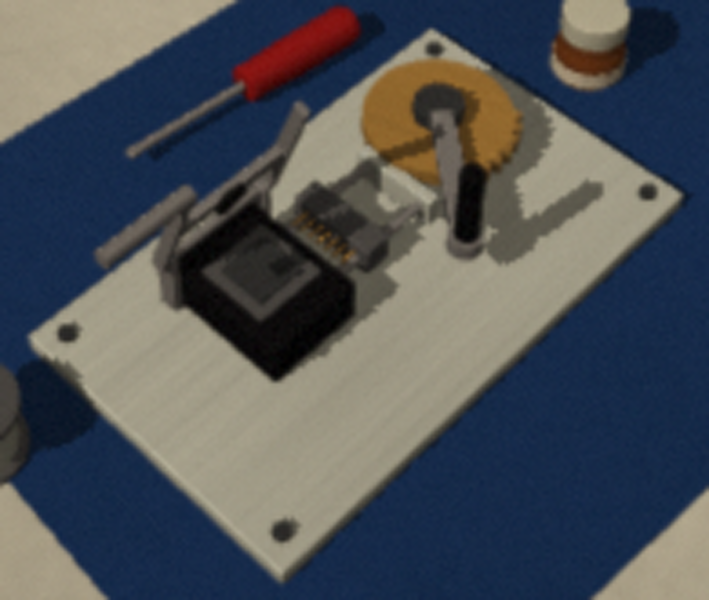

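Top crop: plate corners are at (142,68), (738,38), (764,397) and (148,431), bar end (113,166), handle top (509,303). Side crop: corners are at (433,28), (685,194), (283,580) and (30,340), bar end (104,257), handle top (472,168). The clamp is open. Next I fit the pose.

```bash
cat >h.py <<'E'
from bench import *
import numpy as np
from scipy.optimize import least_squares
from scipy.spatial.transform import Rotation as R
def proj(n,P):
    p=camera_params(n);M=np.linalg.inv(p["world_from_camera"]);K=p["camera_matrix"]
    c=np.atleast_2d(P)@M[:3,:3].T+M[:3,3];c=c*[1,-1,-1]
    u=c@K.T;return u[:,:2]/u[:,2:]
def fx(v,L):
    L=np.atleast_2d(L);c,s=np.cos(v[2]),np.sin(v[2])
    return L@np.array([[c,s,0],[-s,c,0],[0,0,1]])+[v[0],v[1],0]
def bar(q,y=.129):return np.array([.055-.085*np.cos(q),y,.052+.085*np.sin(q)])
def hnd(t,z=.074):  # t = push angle, 0 at rest
    a=-.7+t
    return np.array([.03-.095*np.cos(a),-.09-.095*np.sin(a),z])
E
cat >fit.py <<'E'
from h import *
top=np.array([(142,68),(738,38),(764,397),(148,431),(113,166),(509,303)])/(800/180)+[150,180]-0.4
side=np.array([(30,340),(433,28),(685,194),(283,580),(104,257),(472,168)])/(600/165)+[170,170]-0.4
C=[(.095,.16,.012),(.095,-.16,.012),(-.095,-.16,.012),(-.095,.16,.012)]
def f(v):
    L=C+[bar(v[3],.147),hnd(v[4],.1)]
    P=fx(v,L);return np.r_[(proj("top",P)-top),(proj("side",P)-side)].ravel()
r=least_squares(f,[.57,.06,0,1.1,0],loss='soft_l1');v=r.x
print(v,r.fun.reshape(-1,2).round(1))
for q in(v[3],.6,.3,0):print('bar',q,fx(v,bar(q))[0].round(4))
for t in(0,.3,.6,.9,1.1):print('h',t,fx(v,hnd(t))[0].round(4))
E
python3 fit.py
```

```text
[ 0.55464978  0.08191443  0.07057105  1.2605973  -0.00473617] [[-0.8  0.5]
 [-0.5  0.1]
 [ 0.1  0.3]
 [-0.3  0.5]
 [ 2.   0.1]
 [-0.3  0.1]
 [-1.  -0.8]
 [-0.6 -0.3]
 [-0.  -0.1]
 [-0.  -0.7]
 [ 0.4 -0.6]
 [ 0.2  1.2]]
bar 1.2605972993593828 [0.5745 0.2126 0.1329]
bar 0.6 [0.5304 0.2095 0.1   ]
bar 0.3 [0.5194 0.2087 0.0771]
bar 0 [0.5156 0.2085 0.052 ]
h 0 [0.5141 0.0502 0.074 ]
h 0.3 [0.501 0.025 0.074]
h 0.6 [ 0.496 -0.003  0.074]
h 0.9 [ 0.4994 -0.0311  0.074 ]
h 1.1 [ 0.5062 -0.0488  0.074 ]
```

```bash
cat >>h.py <<'E'
def rel(P,yaw=None):
    "shift (fractions) and z turn fraction to bring TCP to P pointing down, tool y at world yaw"
    s=state();r=R.from_quat(s["tool_rot"]);d=r.inv().apply(np.array(P)-s["tcp_pos"])/.15
    y=r.apply([0,1,0]);a=np.arctan2(y[1],y[0]);t=0
    if yaw is not None: t=-np.degrees((yaw-a+np.pi/2)%np.pi-np.pi/2)/120
    return d.round(3),round(t,3)
E
python3 - <<'E'
from h import *
print(rel([.5745,.2126,.21],.0706))
E
```

```text
(array([-3.112, -1.522,  0.14 ]), np.float64(0.549))
```

Request:
send_rows(steps=[[[-1, -0.5, 0], [0, 0, 0.275]], [[-1, -0.5, 0], [0, 0, 0.275]], [[-1, -0.5, 0], [0, 0, 0.275]], [[-1, -0.5, 0], [0, 0, 0.275]]], hand=0.5)

```text
clock: 0.7
tcp_pos: [0.3311, 0.4635, 0.2314]
tool_rot: [0.449, 0.894, -0.0, 0.0]
wrist_force: [0.6, 0.3, -0.2]
width: 0.0424
grip_force: 0.0
```

```bash
python3 - <<'E'
from h import *
print(rel([.5745,.2126,.21],.0706),state()["tcp_pos"],state()["width"])
E
```

```text
(array([-2.31 ,  0.304,  0.143]), np.float64(0.272)) [0.33114266 0.46351164 0.23137952] 0.04241235438170602
```

Request:
send_rows(steps=[[[-1, 0.13, 0], [0, 0, 0.27]], [[-1, 0.13, 0], [0, 0, 0.27]], [[-1, 0.13, 0], [0, 0, 0.27]], [[-1, 0.13, 0], [0, 0, 0.27]], [[-1, 0.13, 0], [0, 0, 0.27]]])

```text
clock: 1.32
tcp_pos: [0.4344, 0.358, 0.2312]
tool_rot: [0.677, 0.736, -0.0, -0.0]
wrist_force: [0.4, -0.4, -0.0]
width: 0.0428
grip_force: 0.0
```

```bash
python3 - <<'E'
from h import *
print(rel([.5745,.2126,.21],.0706),state()["tcp_pos"])
E
```

```text
(array([-1.044,  0.85 ,  0.141]), np.float64(0.006)) [0.43441663 0.35799798 0.23121468]
```

Request:
send_rows(steps=[[[-1, 0.85, 0.14], [0, 0, 0.006]], [[-1, 0.85, 0.14], [0, 0, 0.006]], [[-1, 0.85, 0.14], [0, 0, 0.006]], [[-1, 0.85, 0.14], [0, 0, 0.006]], [[-1, 0.85, 0.14], [0, 0, 0.006]], [[-1, 0.85, 0.14], [0, 0, 0.006]]])

```text
clock: 2.08
tcp_pos: [0.5731, 0.2194, 0.2106]
tool_rot: [0.682, 0.731, 0.0, -0.0]
wrist_force: [0.1, 0.3, 0.4]
width: 0.0429
grip_force: 0.0
```

```bash
python3 - <<'E'
from h import *
import cv2
print(rel([.5745,.2126,.114],.0706),state()["tcp_pos"])
a=read_camera("side")[130:330,170:370];b=read_camera("top")[160:360,130:330]
cv2.imwrite("pics/c1.png",cv2.resize(np.hstack([a,b]),(800,400),interpolation=cv2.INTER_CUBIC)[:,:,::-1])
E
```

```text
(array([-0.046,  0.006,  0.644]), np.float64(-0.0)) [0.57309939 0.21942053 0.2105776 ]
```

View pics/c1.png

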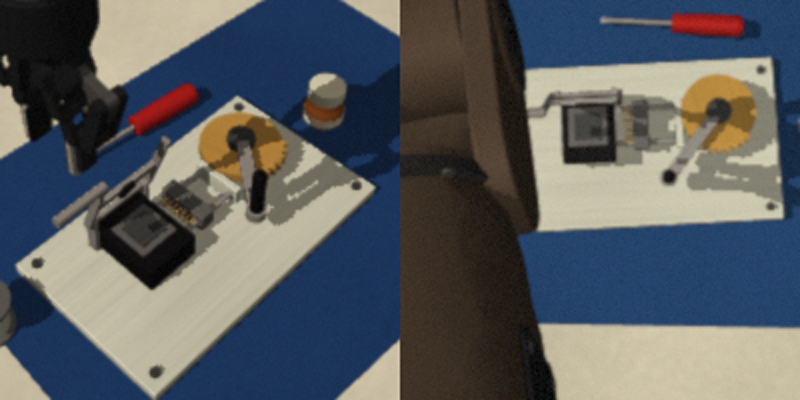

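Side panel: the fingers hang above the bar (bar about (55,220) to (105,185)), and nothing blocks them. I'll descend around the bar and then close.

Request:
send_rows(steps=[[[-0.04, 0.006, 0.2], [0, 0, 0]], [[-0.04, 0.006, 0.4], [0, 0, 0]], [[-0.04, 0.006, 0.55], [0, 0, 0]], [[-0.04, 0.006, 0.63], [0, 0, 0]], [[-0.04, 0.006, 0.63], [0, 0, 0]]])

```text
clock: 2.8
tcp_pos: [0.5751, 0.2123, 0.1156]
tool_rot: [0.683, 0.731, -0.0, -0.0]
wrist_force: [-0.4, 0.2, 0.6]
width: 0.0425
grip_force: 0.0
```

Request:
send_rows(steps=[[[0, 0, 0], [0, 0, 0]], [[0, 0, 0], [0, 0, 0]], [[0, 0, 0], [0, 0, 0]], [[0, 0, 0], [0, 0, 0]], [[0, 0, 0], [0, 0, 0]]], hand=0, grip_force=20)

```text
clock: 3.42
tcp_pos: [0.5757, 0.212, 0.1167]
tool_rot: [0.683, 0.73, 0.001, 0.0]
wrist_force: [-1.5, 1.9, 5.7]
width: 0.0091
grip_force: 20.7
```

```bash
python3 - <<'E'
from h import *
s=state();print(s["tcp_pos"],s["width"],s["grip_force"],s["wrist_force"])
v=[.55465,.0819,.0706]
for q in(1.2,1.05,.9,.75,.6,.45,.3,.15,0,-.05):
    p=fx(v,bar(q))[0]-[0,0,.019];print(q,rel(p,.0706))
E
```

```text
[0.57574783 0.21203999 0.11671826] 0.009101956894042997 20.696628391742706 [-1.45387568  1.88977372  5.65776613]
1.2 (array([ 0.004, -0.04 ,  0.03 ]), np.float64(-0.002))
1.05 (array([ 0.004, -0.117,  0.066]), np.float64(-0.002))
0.9 (array([ 0.004, -0.187,  0.114]), np.float64(-0.002))
0.75 (array([ 0.003, -0.25 ,  0.172]), np.float64(-0.002))
0.6 (array([ 0.003, -0.303,  0.238]), np.float64(-0.002))
0.45 (array([ 0.003, -0.346,  0.311]), np.float64(-0.002))
0.3 (array([ 0.003, -0.377,  0.39 ]), np.float64(-0.002))
0.15 (array([ 0.003, -0.396,  0.473]), np.float64(-0.002))
0 (array([ 0.003, -0.402,  0.558]), np.float64(-0.002))
-0.05 (array([ 0.003, -0.402,  0.586]), np.float64(-0.002))
```

Grasped the bar. Following the arc half way, then the rest.

Request:
send_rows(steps=[[[0, -0.04, 0.025], [0, 0, 0]], [[0, -0.08, 0.045], [0, 0, 0]], [[0, -0.117, 0.066], [0, 0, 0]], [[0, -0.152, 0.09], [0, 0, 0]], [[0, -0.187, 0.114], [0, 0, 0]], [[0, -0.22, 0.143], [0, 0, 0]], [[0, -0.25, 0.172], [0, 0, 0]], [[0, -0.277, 0.205], [0, 0, 0]], [[0, -0.303, 0.238], [0, 0, 0]]])

```text
clock: 4.55
tcp_pos: [0.5304, 0.2088, 0.0797]
tool_rot: [0.683, 0.73, 0.0, 0.0]
wrist_force: [6.9, -0.3, -1.2]
width: 0.0092
grip_force: 20.7
```

```bash
python3 - <<'E'
from h import *
s=state();print(s["tcp_pos"],s["width"],s["grip_force"],s["wrist_force"])
v=[.55465,.0819,.0706]
for q in(.45,.3,.15,0,-.05):
    p=fx(v,bar(q))[0]-[0,0,.019];print(q,rel(p,.0706))
E
```

```text
[0.53035822 0.20883996 0.07973807] 0.009150253875468885 20.741296112537384 [ 6.92678203 -0.26061068 -1.17764025]
0.45 (array([ 0.004, -0.042,  0.065]), np.float64(-0.002))
0.3 (array([ 0.004, -0.073,  0.144]), np.float64(-0.002))
0.15 (array([ 0.004, -0.092,  0.227]), np.float64(-0.002))
0 (array([ 0.004, -0.098,  0.311]), np.float64(-0.002))
-0.05 (array([ 0.004, -0.098,  0.34 ]), np.float64(-0.002))
```

Request:
send_rows(steps=[[[0, -0.02, 0.032], [0, 0, 0]], [[0, -0.042, 0.065], [0, 0, 0]], [[0, -0.058, 0.105], [0, 0, 0]], [[0, -0.073, 0.144], [0, 0, 0]], [[0, -0.083, 0.185], [0, 0, 0]], [[0, -0.092, 0.227], [0, 0, 0]], [[0, -0.096, 0.27], [0, 0, 0]], [[0, -0.098, 0.3], [0, 0, 0]]])

```text
clock: 5.55
tcp_pos: [0.5177, 0.2081, 0.0359]
tool_rot: [0.683, 0.73, 0.002, 0.002]
wrist_force: [4.5, -0.3, 36.8]
width: 0.0089
grip_force: 23.1
```

Request:
send_rows(steps=[[[0, 0, 0.02], [0, 0, 0]], [[0, 0, 0.04], [0, 0, 0]], [[0, 0, 0.05], [0, 0, 0]], [[0, 0, 0.05], [0, 0, 0]]])

```text
clock: 6.05
tcp_pos: [0.5178, 0.2083, 0.0301]
tool_rot: [0.683, 0.73, 0.003, 0.002]
wrist_force: [3.4, -0.4, 29.6]
width: 0.0091
grip_force: 24.7
```

Request:
send_rows(steps=[[[0, 0, -0.03], [0, 0, 0]], [[0, 0, -0.03], [0, 0, 0]], [[0, 0, -0.03], [0, 0, 0]]], hand=0.35)

```text
clock: 6.42
tcp_pos: [0.5149, 0.2077, 0.0315]
tool_rot: [0.683, 0.73, -0.001, -0.0]
wrist_force: [0.5, -0.4, 0.7]
width: 0.0298
grip_force: 0.0
```

Request:
send_rows(steps=[[[0, 0, -0.3], [0, 0, 0]], [[0, 0, -0.6], [0, 0, 0]], [[0, 0, -0.95], [0, 0, 0]], [[0, 0, -0.95], [0, 0, 0]]])

```text
clock: 6.92
tcp_pos: [0.5165, 0.2082, 0.1777]
tool_rot: [0.683, 0.73, 0.002, 0.001]
wrist_force: [0.1, -1.0, 0.0]
width: 0.03
grip_force: 0.0
```

```bash
python3 - <<'E'
from h import *
import cv2
v=[.55465,.0819,.0706]
for t in (0,.5):
  p=fx(v,hnd(t,.15))[0]
  yaw=(v[2]+np.pi-.7+t-np.pi/2)   # tangent
  print(p,yaw,rel(p,yaw))
s=state();print(s["tcp_pos"],s["qpos"])
a=read_camera("side")[130:330,170:370]
for q in(0,.1):print(proj("side",fx(v,[bar(q,.147),bar(q,.1)]))-[170,130])
cv2.imwrite("pics/c2.png",cv2.resize(a,(600,600),interpolation=cv2.INTER_CUBIC)[:,:,::-1])
E
```

```text
[0.51412781 0.05016313 0.15      ] 0.9413963267948962 (array([-1.05 , -0.088,  0.183]), np.float64(-0.417))
[0.49671824 0.00649917 0.15      ] 1.4413963267948962 (array([-1.333, -0.223,  0.182]), np.float64(-0.656))
[0.516517   0.20819293 0.17767941] [2.64501682e-01 4.55235521e-01 1.79186161e+00 1.03011527e-04
 8.88925092e-01 1.97295065e-01]
[[ 55.60670265 157.53261622]
 [ 75.06333032 140.77545673]]
[[ 55.18649401 154.76819318]
 [ 74.80621567 137.96281714]]
```

View pics/c2.png

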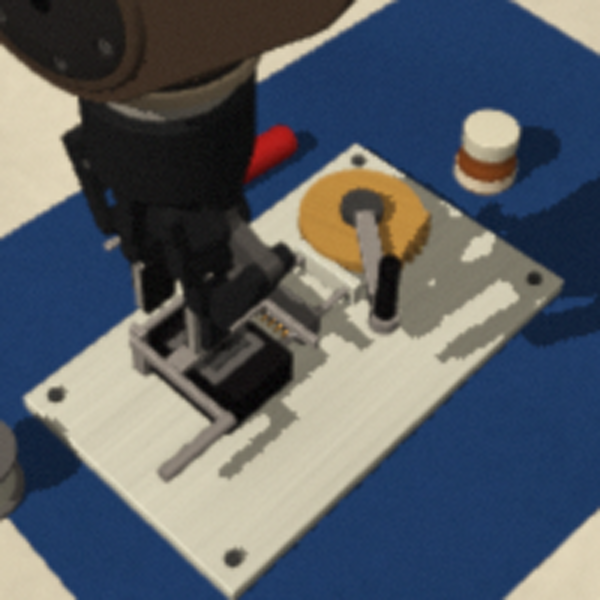

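The clamp bar end is at (167,472), against a predicted shut position of (167,473), so the clamp is shut. Moving on to the handle.

Request:
send_rows(steps=[[[-0.3, -0.04, 0], [0, 0, -0.08]], [[-0.6, -0.09, 0], [0, 0, -0.17]], [[-0.9, -0.09, 0], [0, 0, -0.25]], [[-1, -0.09, 0], [0, 0, -0.34]], [[-1, -0.09, 0], [0, 0, -0.42]], [[-1, -0.09, 0], [0, 0, -0.5]], [[-1, -0.09, 0], [0, 0, -0.58]], [[-1, -0.09, 0], [0, 0, -0.6]], [[-1, -0.09, 0], [0, 0, -0.6]]])

```text
clock: 8.1
tcp_pos: [0.5114, 0.0573, 0.1732]
tool_rot: [0.123, 0.992, -0.0, -0.001]
wrist_force: [-0.0, -0.4, -0.4]
width: 0.0297
grip_force: 0.0
```

```bash
python3 - <<'E'
from h import *
v=[.55465,.0819,.0706]
print(state()["tcp_pos"],rel(fx(v,hnd(0,.058))[0],1.33))
E
```

```text
[0.51140811 0.05725792 0.17315522] (array([-0.031, -0.041,  0.768]), np.float64(-0.003))
```

Request:
send_rows(steps=[[[-0.03, -0.04, 0], [0, 0, 0]], [[-0.03, -0.04, 0.2], [0, 0, 0]], [[-0.03, -0.04, 0.4], [0, 0, 0]], [[-0.03, -0.04, 0.6], [0, 0, 0]], [[-0.03, -0.04, 0.75], [0, 0, 0]], [[-0.03, -0.04, 0.75], [0, 0, 0]]])

```text
clock: 8.85
tcp_pos: [0.5142, 0.05, 0.0607]
tool_rot: [0.124, 0.992, -0.0, -0.002]
wrist_force: [0.2, 0.6, -0.1]
width: 0.0301
grip_force: 0.0
```

Request:
send_rows(steps=[[[0, 0, 0], [0, 0, 0]], [[0, 0, 0], [0, 0, 0]], [[0, 0, 0], [0, 0, 0]], [[0, 0, 0], [0, 0, 0]]], hand=0, grip_force=30)

```text
clock: 9.35
tcp_pos: [0.5151, 0.0497, 0.0627]
tool_rot: [0.123, 0.992, -0.0, 0.0]
wrist_force: [0.1, -5.6, -8.0]
width: 0.013
grip_force: 29.2
```

```bash
cat >>h.py <<'E'
V=[.55465,.0819,.0706]
def lev(z=.06):
    s=state();p=s["tcp_pos"];o=fx(V,[.03,-.09,0])[0];d=p-o
    t=(np.arctan2(-d[1],-d[0])-V[2]+.7);yaw=t-.7+V[2]  # arm dir = pi+yaw
    tan=np.array([np.sin(yaw),-np.cos(yaw),0]);rad=-np.array([np.cos(yaw),np.sin(yaw),0])
    f=s["wrist_force"];return t,np.hypot(*d[:2]),f@tan,f@rad,f[2],s["width"],s["grip_force"]
def plan(ts,z):
    for t in ts: print(t,rel(fx(V,hnd(t,z))[0])[0])
E
python3 - <<'E'
from h import *
print(np.round(lev(),4),state()["tcp_pos"]);plan(np.arange(.04,.41,.04).round(2),state()["tcp_pos"][2])
E
```

```text
[-2.00000e-03  9.40000e-02  4.49420e+00 -3.40060e+00 -7.99760e+00
  1.30000e-02  2.92312e+01] [0.51507341 0.04970518 0.0627408 ]
0.04 [ 0.016 -0.022 -0.   ]
0.08 [ 0.024 -0.046 -0.   ]
0.12 [ 0.031 -0.071  0.   ]
0.16 [ 0.037 -0.095  0.   ]
0.2 [ 0.042 -0.12   0.   ]
0.24 [ 0.046 -0.145  0.   ]
0.28 [ 0.049 -0.17   0.   ]
0.32 [ 0.051 -0.195  0.   ]
0.36 [ 0.052 -0.221  0.   ]
0.4 [ 0.052 -0.246  0.   ]
```

Request:
send_rows(steps=[[[0.012, -0.024, 0], [0, 0, 0]], [[0.022, -0.046, 0], [0, 0, 0]], [[0.022, -0.046, 0], [0, 0, 0]]])

```text
clock: 9.72
tcp_pos: [0.5113, 0.0445, 0.0628]
tool_rot: [0.123, 0.992, 0.0, 0.002]
wrist_force: [7.0, 4.2, -9.7]
width: 0.0133
grip_force: 29.4
```

Request:
send_rows(steps=[[[0.007, -0.025, 0], [0, 0, 0]], [[0.007, -0.025, 0], [0, 0, 0]]])

```text
clock: 9.98
tcp_pos: [0.5089, 0.0413, 0.0628]
tool_rot: [0.123, 0.992, 0.0, 0.001]
wrist_force: [5.1, 3.9, -6.7]
width: 0.0131
grip_force: 29.6
```

Request:
send_rows(steps=[[[0.006, -0.024, 0], [0, 0, 0]], [[0.006, -0.024, 0], [0, 0, 0]]])

```text
clock: 10.22
tcp_pos: [0.507, 0.0381, 0.0628]
tool_rot: [0.123, 0.992, 0.0, 0.001]
wrist_force: [3.8, 5.8, -7.4]
width: 0.0132
grip_force: 29.6
```

Request:
send_rows(steps=[[[0.005, -0.025, 0], [0, 0, 0]], [[0.005, -0.025, 0], [0, 0, 0]]])

```text
clock: 10.48
tcp_pos: [0.5049, 0.0348, 0.0628]
tool_rot: [0.123, 0.992, 0.0, 0.001]
wrist_force: [2.4, 7.1, -5.3]
width: 0.0132
grip_force: 29.8
```

Request:
send_rows(steps=[[[0.004, -0.025, 0], [0, 0, 0]], [[0.004, -0.025, 0], [0, 0, 0]]])

```text
clock: 10.72
tcp_pos: [0.5033, 0.0317, 0.0628]
tool_rot: [0.123, 0.992, 0.001, 0.001]
wrist_force: [2.4, 14.0, -6.1]
width: 0.013
grip_force: 30.0
```

Request:
send_rows(steps=[[[0.003, -0.025, 0], [0, 0, 0]], [[0.003, -0.025, 0], [0, 0, 0]]])

```text
clock: 10.98
tcp_pos: [0.5015, 0.0281, 0.0628]
tool_rot: [0.123, 0.992, 0.0, -0.0]
wrist_force: [-0.5, 10.1, -5.2]
width: 0.013
grip_force: 30.0
```

```bash
python3 - <<'E'
from h import *
print(np.round(lev(),4),state()["tcp_pos"]);plan(np.arange(.28,.61,.04).round(2),state()["tcp_pos"][2])
E
```

```text
[ 2.67900e-01  9.56000e-02 -9.29060e+00  4.02570e+00 -5.24020e+00
  1.30000e-02  3.00375e+01] [0.50148263 0.02805522 0.06279032]
0.28 [-0.003 -0.008 -0.   ]
0.32 [-0.001 -0.033 -0.   ]
0.36 [-0.    -0.059 -0.   ]
0.4 [-0.    -0.084 -0.   ]
0.44 [-0.001 -0.109 -0.   ]
0.48 [-0.003 -0.135 -0.   ]
0.52 [-0.006 -0.16  -0.   ]
0.56 [-0.01  -0.185 -0.   ]
0.6 [-0.015 -0.21  -0.   ]
```

Request:
send_rows(steps=[[[0, -0.02, 0], [0, 0, 0]], [[0, -0.02, 0], [0, 0, 0]]])

```text
clock: 11.22
tcp_pos: [0.5, 0.0251, 0.0627]
tool_rot: [0.123, 0.992, 0.0, -0.001]
wrist_force: [-3.9, 7.5, -0.5]
width: 0.013
grip_force: 30.4
```

Request:
send_rows(steps=[[[0.001, -0.02, 0], [0, 0, 0]], [[0.001, -0.02, 0], [0, 0, 0]]])

```text
clock: 11.48
tcp_pos: [0.4989, 0.0222, 0.0627]
tool_rot: [0.123, 0.992, 0.0, -0.001]
wrist_force: [-5.5, 7.8, 0.3]
width: 0.013
grip_force: 30.5
```

Request:
send_rows(steps=[[[0, -0.02, 0], [0, 0, 0]], [[0, -0.02, 0], [0, 0, 0]]])

```text
clock: 11.72
tcp_pos: [0.4983, 0.0192, 0.0627]
tool_rot: [0.123, 0.992, 0.0, -0.001]
wrist_force: [-3.9, 5.9, -0.9]
width: 0.0134
grip_force: 30.5
```

Request:
send_rows(steps=[[[0, -0.02, 0], [0, 0, 0]], [[0, -0.02, 0], [0, 0, 0]]])

```text
clock: 11.98
tcp_pos: [0.4974, 0.0166, 0.0627]
tool_rot: [0.123, 0.992, 0.0, -0.001]
wrist_force: [-4.5, 10.1, 0.6]
width: 0.013
grip_force: 30.5
```

Request:
send_rows(steps=[[[-0.001, -0.02, 0], [0, 0, 0]], [[-0.001, -0.02, 0], [0, 0, 0]]])

```text
clock: 12.22
tcp_pos: [0.4967, 0.014, 0.0627]
tool_rot: [0.123, 0.992, 0.001, -0.001]
wrist_force: [-5.1, 13.6, -0.1]
width: 0.013
grip_force: 30.6
```

Request:
send_rows(steps=[[[-0.001, -0.02, 0], [0, 0, 0]], [[-0.001, -0.02, 0], [0, 0, 0]]])

```text
clock: 12.48
tcp_pos: [0.4959, 0.0109, 0.0627]
tool_rot: [0.123, 0.992, 0.0, -0.002]
wrist_force: [-6.9, 11.1, 1.7]
width: 0.0131
grip_force: 30.8
```

Request:
send_rows(steps=[[[-0.001, -0.02, 0], [0, 0, 0]], [[-0.001, -0.02, 0], [0, 0, 0]]])

```text
clock: 12.72
tcp_pos: [0.4957, 0.0077, 0.0627]
tool_rot: [0.123, 0.992, 0.0, -0.001]
wrist_force: [-6.0, 9.2, 2.4]
width: 0.0133
grip_force: 30.6
```

Request:
send_rows(steps=[[[-0.002, -0.02, 0], [0, 0, 0]], [[-0.002, -0.02, 0], [0, 0, 0]]])

```text
clock: 12.98
tcp_pos: [0.4951, 0.0046, 0.0627]
tool_rot: [0.123, 0.992, 0.0, -0.001]
wrist_force: [-6.6, 7.9, 2.0]
width: 0.0131
grip_force: 30.6
```

```bash
python3 - <<'E'
from h import *
print(np.round(lev(),4),state()["tcp_pos"]);plan(np.arange(.52,.85,.04).round(2),state()["tcp_pos"][2])
E
```

```text
[ 5.21800e-01  9.64000e-02 -7.10150e+00  7.43440e+00  2.02320e+00
  1.31000e-02  3.06159e+01] [0.49509547 0.00458978 0.06272458]
0.52 [-0.009  0.002 -0.   ]
0.56 [-0.013 -0.023 -0.   ]
0.6 [-0.018 -0.047 -0.   ]
0.64 [-0.024 -0.072 -0.   ]
0.68 [-0.031 -0.096 -0.   ]
0.72 [-0.039 -0.12  -0.   ]
0.76 [-0.048 -0.144 -0.   ]
0.8 [-0.057 -0.168 -0.   ]
0.84 [-0.068 -0.191 -0.   ]
```

Request:
send_rows(steps=[[[0.005, -0.019, 0], [0, 0, 0]], [[0.005, -0.019, 0], [0, 0, 0]]])

```text
clock: 13.22
tcp_pos: [0.4944, 0.0016, 0.0627]
tool_rot: [0.123, 0.992, 0.0, -0.0]
wrist_force: [-3.7, 2.7, -1.3]
width: 0.0131
grip_force: 30.6
```

Request:
send_rows(steps=[[[-0.001, -0.019, 0], [0, 0, 0]], [[-0.001, -0.019, 0], [0, 0, 0]]])

```text
clock: 13.48
tcp_pos: [0.4941, -0.001, 0.0627]
tool_rot: [0.123, 0.992, 0.0, -0.0]
wrist_force: [-2.5, 7.8, 0.8]
width: 0.0136
grip_force: 30.6
```

Request:
send_rows(steps=[[[-0.004, -0.019, 0], [0, 0, 0]], [[-0.004, -0.019, 0], [0, 0, 0]]])

```text
clock: 13.72
tcp_pos: [0.4938, -0.0035, 0.0627]
tool_rot: [0.123, 0.992, 0.0, -0.001]
wrist_force: [-4.2, 11.6, 2.2]
width: 0.0129
grip_force: 30.8
```

Request:
send_rows(steps=[[[-0.004, -0.019, 0], [0, 0, 0]], [[-0.004, -0.019, 0], [0, 0, 0]]])

```text
clock: 13.98
tcp_pos: [0.4936, -0.0065, 0.0627]
tool_rot: [0.123, 0.992, 0.0, -0.001]
wrist_force: [-3.2, 9.1, -0.5]
width: 0.0132
grip_force: 30.8
```

Request:
send_rows(steps=[[[-0.005, -0.019, 0], [0, 0, 0]], [[-0.005, -0.019, 0], [0, 0, 0]]])

```text
clock: 14.22
tcp_pos: [0.4935, -0.0095, 0.0627]
tool_rot: [0.123, 0.992, 0.0, -0.001]
wrist_force: [-5.1, 9.0, 3.7]
width: 0.0134
grip_force: 30.9
```

Request:
send_rows(steps=[[[-0.005, -0.019, 0], [0, 0, 0]], [[-0.005, -0.019, 0], [0, 0, 0]]])

```text
clock: 14.48
tcp_pos: [0.4935, -0.0126, 0.0627]
tool_rot: [0.123, 0.992, 0.0, -0.001]
wrist_force: [-3.9, 7.9, 2.0]
width: 0.0131
grip_force: 30.8
```

```bash
python3 - <<'E'
from h import *
print(np.round(lev(),4),state()["tcp_pos"]);plan(np.arange(.68,1,.04).round(2),state()["tcp_pos"][2])
E
```

```text
[ 6.99200e-01  9.77000e-02 -8.11260e+00  3.29970e+00  1.95770e+00
  1.31000e-02  3.07771e+01] [ 0.4934686  -0.01257287  0.06267498]
0.68 [-0.013  0.017 -0.   ]
0.72 [-0.021 -0.007 -0.   ]
0.76 [-0.03  -0.031 -0.   ]
0.8 [-0.04  -0.054 -0.   ]
0.84 [-0.051 -0.077 -0.   ]
0.88 [-0.062 -0.099 -0.   ]
0.92 [-0.075 -0.121 -0.   ]
0.96 [-0.088 -0.143 -0.   ]
```

Three clicks have been felt, with peaks at y = 0.032, 0.014 and -0.0035. Continuing over the fourth in small steps.

Request:
send_rows(steps=[[[-0.003, -0.018, 0], [0, 0, 0]], [[-0.003, -0.018, 0], [0, 0, 0]]])

```text
clock: 14.72
tcp_pos: [0.4934, -0.0156, 0.0627]
tool_rot: [0.123, 0.992, 0.0, -0.001]
wrist_force: [-5.1, 5.2, 2.2]
width: 0.0125
grip_force: 30.8
```

Request:
send_rows(steps=[[[-0.006, -0.018, 0], [0, 0, 0]], [[-0.006, -0.018, 0], [0, 0, 0]]])

```text
clock: 14.98
tcp_pos: [0.4936, -0.0184, 0.0627]
tool_rot: [0.123, 0.992, 0.0, -0.001]
wrist_force: [-5.0, 5.7, 1.8]
width: 0.0134
grip_force: 30.8
```

Request:
send_rows(steps=[[[-0.007, -0.018, 0], [0, 0, 0]], [[-0.007, -0.018, 0], [0, 0, 0]]])

```text
clock: 15.22
tcp_pos: [0.4938, -0.0209, 0.0627]
tool_rot: [0.123, 0.992, 0.0, -0.001]
wrist_force: [-4.3, 8.8, 1.0]
width: 0.0131
grip_force: 30.9
```

Request:
send_rows(steps=[[[-0.007, -0.018, 0], [0, 0, 0]], [[-0.007, -0.018, 0], [0, 0, 0]]])

```text
clock: 15.48
tcp_pos: [0.4941, -0.0237, 0.0627]
tool_rot: [0.123, 0.992, 0.0, -0.001]
wrist_force: [-4.5, 9.5, 1.4]
width: 0.0133
grip_force: 30.9
```

```bash
python3 - <<'E'
from h import *
print(np.round(lev(),4),state()["tcp_pos"]);plan(np.arange(.8,1.1,.04).round(2),state()["tcp_pos"][2])
E
```

```text
[ 8.12400e-01  9.85000e-02 -1.01257e+01  2.67730e+00  1.43400e+00
  1.33000e-02  3.09488e+01] [ 0.49406276 -0.02368189  0.06266218]
0.8 [-0.018  0.017 -0.   ]
0.84 [-0.029 -0.006 -0.   ]
0.88 [-0.04  -0.029 -0.   ]
0.92 [-0.053 -0.051 -0.   ]
0.96 [-0.066 -0.072 -0.   ]
1.0 [-0.081 -0.093 -0.   ]
1.04 [-0.096 -0.113 -0.   ]
1.08 [-0.112 -0.133 -0.   ]
```

Request:
send_rows(steps=[[[-0.008, -0.018, 0], [0, 0, 0]], [[-0.008, -0.018, 0], [0, 0, 0]]])

```text
clock: 15.72
tcp_pos: [0.4945, -0.0267, 0.0626]
tool_rot: [0.123, 0.992, 0.0, -0.001]
wrist_force: [-5.8, 8.4, 3.7]
width: 0.013
grip_force: 31.0
```

Request:
send_rows(steps=[[[-0.009, -0.017, 0], [0, 0, 0]], [[-0.009, -0.017, 0], [0, 0, 0]]])

```text
clock: 15.98
tcp_pos: [0.4955, -0.0297, 0.0627]
tool_rot: [0.123, 0.992, 0.0, -0.001]
wrist_force: [-4.1, 6.4, 1.6]
width: 0.0131
grip_force: 30.7
```

Request:
send_rows(steps=[[[-0.007, -0.012, 0], [0, 0, 0]], [[-0.007, -0.012, 0], [0, 0, 0]]])

```text
clock: 16.23
tcp_pos: [0.4964, -0.0319, 0.0627]
tool_rot: [0.123, 0.992, 0.0, -0.0]
wrist_force: [-4.1, 3.9, -1.9]
width: 0.0133
grip_force: 30.6
```

```bash
python3 - <<'E'
from h import *
import cv2
print(np.round(lev(),4),state()["tcp_pos"]);plan(np.arange(.88,1.1,.04).round(2),state()["tcp_pos"][2])
a=read_camera("side")[180:260,250:360];b=read_camera("top")[180:260,220:330]
cv2.imwrite("pics/c3.png",cv2.resize(np.vstack([a,b]),(412,600),interpolation=cv2.INTER_CUBIC)[:,:,::-1])
E
```

```text
[ 8.98800e-01  9.81000e-02 -4.83470e+00  2.89130e+00 -1.90930e+00
  1.33000e-02  3.06366e+01] [ 0.49639954 -0.03186394  0.06269167]
0.88 [-0.012  0.021 -0.   ]
0.92 [-0.024 -0.001 -0.   ]
0.96 [-0.038 -0.023 -0.   ]
1.0 [-0.052 -0.044 -0.   ]
1.04 [-0.067 -0.064 -0.   ]
1.08 [-0.083 -0.084 -0.   ]
```

View pics/c3.png

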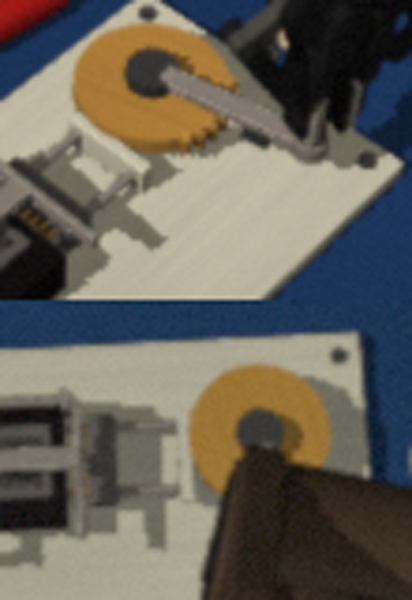

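The force is dropping off the fourth tooth, and the side view shows about four teeth behind the arm. I'll creep into the gap.

Request:
send_rows(steps=[[[-0.006, -0.011, 0], [0, 0, 0]], [[-0.006, -0.011, 0], [0, 0, 0]]])

```text
clock: 16.58
tcp_pos: [0.4969, -0.0337, 0.0627]
tool_rot: [0.123, 0.992, 0.0, -0.0]
wrist_force: [-2.4, 5.9, 0.0]
width: 0.0134
grip_force: 30.7
```

Request:
send_rows(steps=[[[-0.005, -0.008, 0], [0, 0, 0]], [[-0.005, -0.008, 0], [0, 0, 0]]])

```text
clock: 16.82
tcp_pos: [0.4973, -0.035, 0.0627]
tool_rot: [0.123, 0.992, 0.0, -0.0]
wrist_force: [-1.9, 6.1, -1.1]
width: 0.0132
grip_force: 30.6
```

```bash
python3 - <<'E'
from h import *
print(np.round(lev(),4))
E
```

```text
[ 9.32000e-01  9.80000e-02 -6.37680e+00 -2.40000e-02 -1.08950e+00
  1.32000e-02  3.06126e+01]
```

Request:
send_rows(steps=[[[0, 0, 0], [0, 0, 0]], [[0, 0, 0], [0, 0, 0]], [[0, 0, 0], [0, 0, 0]], [[0, 0, 0], [0, 0, 0]]])

```text
clock: 17.32
tcp_pos: [0.4973, -0.0349, 0.0627]
tool_rot: [0.123, 0.992, 0.0, -0.0]
wrist_force: [-1.9, 5.6, -1.1]
width: 0.0134
grip_force: 30.7
```

```bash
python3 - <<'E'
from h import *
import cv2
print(np.round(lev(),4))
a=read_camera("side")[150:330,150:370]
cv2.imwrite("pics/c4.png",cv2.resize(a,(733,600),interpolation=cv2.INTER_CUBIC)[:,:,::-1])
E
```

```text
[ 9.31500e-01  9.80000e-02 -5.96610e+00  1.67900e-01 -1.11770e+00
  1.34000e-02  3.06553e+01]
```

View pics/c4.png

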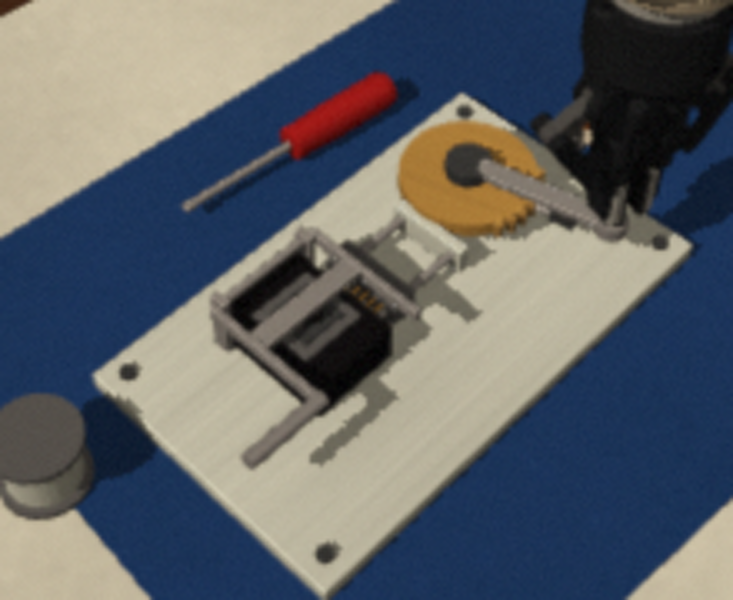

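The clamp lies flat over the chip with its bar end at (250,460). The lever handle is held at (610,230), and the spool and screwdriver have not moved. Force is steady at about 6 N, which fits the gap, so I'm handing in.

```bash
python3 -c "
from bench import *
print(job_done())"
```

```text
the job is handed in; nothing more can be done
None
```

I handed the job in with the clamp lever fully down over the chip and the ratchet lever held in the gap after the fourth click, going by the clicks felt and the steady 6 N push; the screwdriver, jar and spool were never touched.

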